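Find the released cover of the pick box and push it open

TASK

The pick box on the table has four identical tilting covers in a row; one of them is released for the next order, the other three are bolted from inside. Press with the fingertips on the ribbed pad at the near end of one cover after another until you find the one that rocks, then push its near end on down into the box until the cover is fully open against its stop, and draw the hand out so that it stays open. It is done by pushing alone: take no cover between the fingers, and leave the loose things round the box where they lie.

Things in the scene. Friction and masses are not known exactly. Their poses are not given: they have to be found in the camera images.
- pick_box: grey steel pick box screwed to the table, 152 mm deep (x), 370 wide (y), 80 high: four bays in a row, each closed by a steel cover flush with the top; black end module with lock cylinder at the -y end. Origin: on the table, below the middle of the covers' axle line; x to the back of the box, away from the robot, y along the row to the robot's left. Case from x -78 to +74 mm
- bays (a point): middle of the covers' axle line, 78 mm above the table. Bay centres at y = +120, +40, -40, -120 mm in the box's frame; each bay is 76 mm wide and open inside from x -48 to +60 mm, its floor 75 mm below the top; plugs under 20 mm high lie at the back of it. Walls between bays are 4 mm thick, flush with the top. All covers look alike; which one is free changes from start to start
- cover_1 (a joint): tilt of cover 1, the leftmost (+y): 0 = shut and flush; grows (rad) as its near end sinks and its rear end rises; 1.08 = fully open, at its stop. Plate 104 x 74 x 4 mm on an axle along y, 46 mm from its near edge, 58 from its rear edge. If free, its stiff hinge gives way at about 4 N at the press point and stays where left; if bolted, it gives less than 1 mm
- press_1 (a point): point to press on cover 1: on its upper face, mid-width of the ribbed pad at the near end, 30 mm nearer the robot than the axle, 80 mm above the table when shut; moves with the cover. Shut fingers about 22 mm thick (in x) pushed straight down at the shut point go into the bay with the cover; with their tips some 35 mm below the box top it is fully open
- plate_1 (a point): axle of cover 1, at mid-width and mid-thickness of the plate; turns with the cover: x along the plate to its rear edge, y along the axle to the left, z square to the plate, up when shut
- cover_2 (a joint): tilt of cover 2, the second from the left: 0 = shut and flush; grows (rad) as its near end sinks and its rear end rises; 1.08 = fully open, at its stop. Plate 104 x 74 x 4 mm on an axle along y, 46 mm from its near edge, 58 from its rear edge. If free, its stiff hinge gives way at about 4 N at the press point and stays where left; if bolted, it gives less than 1 mm
- press_2 (a point): point to press on cover 2: on its upper face, mid-width of the ribbed pad at the near end, 30 mm nearer the robot than the axle, 80 mm above the table when shut; moves with the cover. Shut fingers about 22 mm thick (in x) pushed straight down at the shut point go into the bay with the cover; with their tips some 35 mm below the box top it is fully open
- plate_2 (a point): axle of cover 2, at mid-width and mid-thickness of the plate; turns with the cover: x along the plate to its rear edge, y along the axle to the left, z square to the plate, up when shut
- cover_3 (a joint): tilt of cover 3, the third from the left: 0 = shut and flush; grows (rad) as its near end sinks and its rear end rises; 1.08 = fully open, at its stop. Plate 104 x 74 x 4 mm on an axle along y, 46 mm from its near edge, 58 from its rear edge. If free, its stiff hinge gives way at about 4 N at the press point and stays where left; if bolted, it gives less than 1 mm
- press_3 (a point): point to press on cover 3: on its upper face, mid-width of the ribbed pad at the near end, 30 mm nearer the robot than the axle, 80 mm above the table when shut; moves with the cover. Shut fingers about 22 mm thick (in x) pushed straight down at the shut point go into the bay with the cover; with their tips some 35 mm below the box top it is fully open
- plate_3 (a point): axle of cover 3, at mid-width and mid-thickness of the plate; turns with the cover: x along the plate to its rear edge, y along the axle to the left, z square to the plate, up when shut
- cover_4 (a joint): tilt of cover 4, the rightmost, beside the end module: 0 = shut and flush; grows (rad) as its near end sinks and its rear end rises; 1.08 = fully open, at its stop. Plate 104 x 74 x 4 mm on an axle along y, 46 mm from its near edge, 58 from its rear edge. If free, its stiff hinge gives way at about 4 N at the press point and stays where left; if bolted, it gives less than 1 mm
- press_4 (a point): point to press on cover 4: on its upper face, mid-width of the ribbed pad at the near end, 30 mm nearer the robot than the axle, 80 mm above the table when shut; moves with the cover. Shut fingers about 22 mm thick (in x) pushed straight down at the shut point go into the bay with the cover; with their tips some 35 mm below the box top it is fully open
- plate_4 (a point): axle of cover 4, at mid-width and mid-thickness of the plate; turns with the cover: x along the plate to its rear edge, y along the axle to the left, z square to the plate, up when shut
- pcb: loose green circuit board 60 x 90 mm, 14 mm high, lying to the right of the box; origin under its centre. Bystander
- marker: loose black marker pen, 136 mm long, 13 mm thick, lying in front of the left half of the box; origin under its middle. Bystander
- solder_spool: loose orange spool of solder, 54 mm across, 40 mm high, standing to the right of the box; origin under its centre. Bystander
- side_cutters: loose side cutters with blue handles, 132 mm long, 11 mm high, lying in front of the right half of the box; origin under the middle. Bystander

How it is judged:
By the outcome, as a careful person would: the job done as asked, in the order asked, and still so for the second after the job is handed in, with the robot touching nothing.
It also fails if it takes over 48 s, if anything falls off the work surface, if the arm or the gripper's body presses on something with over 40 N, if the wrist force passes 120 N, or if a joint passes its speed limit or range.

ROBOT

A 6-joint arm with a two-finger parallel gripper is mounted at the origin on a cart in front of the work surface, level with it; the furniture and walls round the work are solid. World frame = base frame: x ahead of the robot, y to its left, z up, the work surface at z = 0. Lengths are in m, angles in degrees, forces in N, time in s.
With the tool pointing down it reaches from about 0.4 to 0.825 m from the base axis. Payload 7 kg.
Tool frame: the origin (TCP) lies midway between the tips of the shut fingers; the grasp point (between the pads) lies r.grip_depth behind it (r.grip_depth is the distance from the TCP to the grasp point, in m); z points along the fingers, y is the line along which they close (so a half turn about z gives the same grasp; the last joint's range is limited). The gripper opens to 88 mm and grips with 3 to 60 N. Pads are 19 mm wide; open, the fingers measure 130 mm over their backs; the gripper's body (78 mm by 193 mm) begins 47 mm behind the grasp point.
Start: joints at [-58.493, 20.546, 0.682, 0, -70.136, -16.507], TCP at [0.175, -0.652, 0.227] pointing down, gripper open.
Joint ranges: [-176.03, 176.03], [-82.01, 121.73], [-58.28, 71.71], [-173.87, 95.51], [-174.79, -0.11], [-173.66, 173.66]. Speed limits (degrees/s): [136.94, 136.94, 172.46, 180, 180, 180].

INTERFACE

Orientations are given as [roll, pitch, yaw] about the fixed x, y, z axes, in that order (R = Rz(yaw) Ry(pitch) Rx(roll)).
In Python, from plant import r gives the robot as it stands.
- The arm moves only by the tool pendant, called after "Call:" as name(argument=value, ...) on one line, values as JSON. Schema: {"type":"object","properties":{"motion":{"type":"object","properties":{"tx":{"type":"array","items":{"type":"number"},"minItems":1,"maxItems":12},"ty":{"type":"array","items":{"type":"number"},"minItems":1,"maxItems":12},"tz":{"type":"array","items":{"type":"number"},"minItems":1,"maxItems":12},"ax":{"type":"array","items":{"type":"number"},"minItems":1,"maxItems":12},"ay":{"type":"array","items":{"type":"number"},"minItems":1,"maxItems":12},"az":{"type":"array","items":{"type":"number"},"minItems":1,"maxItems":12}},"additionalProperties":false,"required":["tx","ty","tz","ax","ay","az"]},"finger_gap":{"type":"number"},"grip_n":{"type":"number"},"only":{"type":"string"},"quiet":{"type":"boolean"},"lines":{"type":"string"}},"required":["motion"],"additionalProperties":false}. motion is an object with one list for each field, all of the same length, 1 to 12, a row being the entries at one place: tx, ty, tz (the shift in parts of the range, where 1.0 means 0.6 m), ax, ay, az (a rotation vector in normalised numbers (1 is 90 degrees)); each row is the pose to reach, as a shift and turn from the pose commanded when the call began, along the tool's axes at that moment; what a row does not reach only later rows make up. A row lasts 1/12 s, in which the tool goes at most 0.0417 m and 7.16 degrees, less where a joint would pass 70% of its speed; a pose out of reach is approached as far as the arm can. finger_gap is the finger opening in m, set as the call begins (left out keeps the last). The fingers move at their own pace and stop on an object; grip_n is the grip in N (left out, the last holds). Time passes only in rows, so rows that do not move let the fingers close. The tool returns the time, the measured TCP pose, the force, the opening and the grip force at its end. only (a regular expression) keeps the lines of the reply that match it, lines (a string "A,B") keeps lines A to B, and quiet returns only ok. Shift and turn numbers lie between -1 and 1, and a call with a number outside is refused. Input that does not fit is refused with a message, and nothing moves.
- r.get_state(): the state, without advancing time (a new reading comes with each control period).
- r.capture(name): name is "scene" or "top" or "wrist"; returns a dict with "frame" (420x560x3 uint8, red, green, blue), "z_map" (420x560 float32, m along the optical axis (not along the pixel's ray), 0 where there is no reading), "fx", "fy", "cx", "cy" (pixels), "cam_to_world" (4x4, takes a point from camera to world coordinates). Camera axes: x right, y down, z forward; pixel columns grow to the right and rows downward; lengths in m; the calibration is good to about 2 mm. A picture is of the moment at which its call begins.
- r.close_job(): hands the job in; it is judged then, once.
The state is a dict: "time_s": time; "joints": joint angles; "qd": joint speeds; "joint_torque": joint torques, N m; "tcp_pos": TCP position; "eef_rot": TCP orientation; "contact_force": force on the tool from outside, world axes, zero at the start; "moment": the same for the moment, N m; "gripper_width": finger opening in m; "gripper_force": force on a finger pad.
Only numpy, scipy, OpenCV 4.12 (cv2) and the standard library are available. Lean on these libraries where they do the work, as an engineer would, in place of code of your own. Each camera call takes 0.05 s, during which the arm holds its last target. There are 200 camera calls.

## Working session

There is one attempt and no reset: what is moved stays moved. The work goes in short steps, Python scripts to look and compute and a tool call to move; the robot and the scene stay as the last step left them, time stands still between calls to the robot, and variables do not carry over. Pictures are saved under pics/ and viewed, at most 10 in all, crops included, and the job is handed in when it is done.

```bash
ls; mkdir -p pics
```

Run:
```python
from plant import r
import cv2,numpy as np
for n in("scene","top"):
    c=r.capture(n); cv2.imwrite(f"pics/{n}0.png",c["frame"][:,:,::-1]); np.savez(f"{n}0.npz",**c)
    print(n,c["fx"],c["cx"],c["cy"],np.round(c["cam_to_world"],3).tolist())
s=r.get_state();print({k:np.round(v,3).tolist() for k,v in s.items()},r.grip_depth)
```

```text
pics
plant.py
scene 392.60231491420154 282.7942523739308 203.17669412688483 [[0.76, -0.285, 0.585, -0.024], [-0.65, -0.327, 0.686, -0.908], [-0.004, -0.901, -0.434, 0.51], [0.0, 0.0, 0.0, 1.0]]
top 407.1386039445972 283.22181002896974 211.24936280007316 [[-0.081, -0.977, 0.198, 0.357], [-0.997, 0.078, -0.02, -0.251], [0.004, -0.199, -0.98, 0.903], [0.0, 0.0, 0.0, 1.0]]
{'time_s': 0.1, 'joints': [-58.495, 20.589, 0.64, -0.016, -70.137, -16.506], 'qd': [0.073, 0.073, 0.058, 0.018, -0.066, 0.052], 'joint_torque': [-0.001, -58.416, 29.375, 7.016, 0.01, -0.0], 'tcp_pos': [0.175, -0.652, 0.226], 'eef_rot': [179.913, -0.01, -165.007], 'contact_force': [-0.485, -0.203, -0.264], 'moment': [0.03, 0.029, 0.006], 'gripper_force': 0.0, 'gripper_width': 0.088} 0.0188
```

View pics/top0.png

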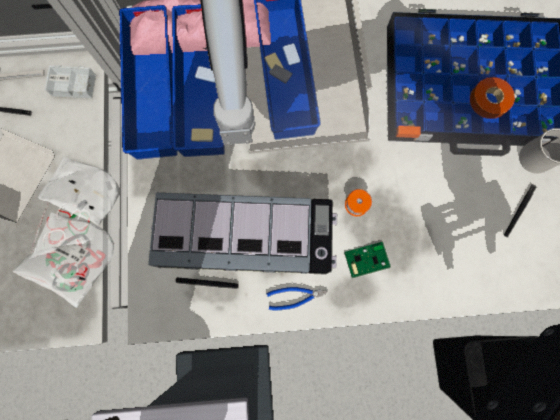

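View pics/scene0.png

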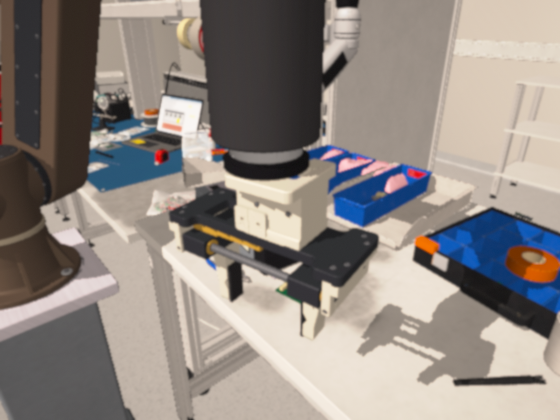

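The top view shows the box at columns 150–333 and rows 193–272, with the end module at the right (–y) and black pads near row 243. The pen is at about (207,282) and the cutters at (293,297). A grey post hangs near (230,120). The scene view is blocked by the arm. Next I'll enlarge the box and check depths.

Create h.py:
```python
import numpy as np
def w(c,u,v,z=None):
    """pixel -> world by depth"""
    if z is None:
        p=c["z_map"][int(v)-1:int(v)+2,int(u)-1:int(u)+2]; z=np.median(p[p>0])
    T=c["cam_to_world"]
    return T[:3,:3]@np.array([(u-c["cx"])*z/c["fx"],(v-c["cy"])*z/c["fy"],z])+T[:3,3]
def wp(c,u,v,h):
    """pixel -> world on plane z=h"""
    T=c["cam_to_world"]; d=T[:3,:3]@np.array([(u-c["cx"])/c["fx"],(v-c["cy"])/c["fy"],1])
    return T[:3,3]+d*(h-T[2,3])/d[2]
```

Run:
```python
import numpy as np,cv2
from h import *
c=np.load("top0.npz")
f=c["frame"][180:310,140:345,::-1]
cv2.imwrite("pics/crop.png",cv2.resize(f,None,fx=3.8,fy=3.8,interpolation=cv2.INTER_CUBIC))
for u,v in [(175,220),(210,220),(250,220),(290,220),(175,243),(210,243),(250,243),(290,243),(230,120),(232,95),(220,50),(212,5),(245,160),(245,180),(207,282),(140,230)]: print(u,v,np.round(w(c,u,v),4))
```

```text
175 220 [ 0.5224 -0.0455  0.082 ]
210 220 [ 0.5172 -0.1164  0.0794]
250 220 [ 0.5106 -0.1982  0.0797]
290 220 [ 0.5041 -0.2801  0.0794]
175 243 [ 0.4753 -0.0438  0.0804]
210 243 [ 0.4695 -0.1146  0.0814]
250 243 [ 0.463  -0.1953  0.0814]
290 243 [ 0.4565 -0.276   0.0818]
230 120 [ 0.6105 -0.196   0.3479]
232 95 [ 0.6415 -0.2025  0.3635]
220 50 [ 0.6887 -0.1934  0.4022]
212 5 [ 0.7329 -0.19    0.435 ]
245 160 [ 6.675e-01 -1.906e-01  1.000e-04]
245 180 [ 6.195e-01 -1.876e-01 -1.000e-04]
207 282 [ 0.3951 -0.093   0.0128]
140 230 [ 0.5225  0.054  -0.0009]
```

View pics/crop.png

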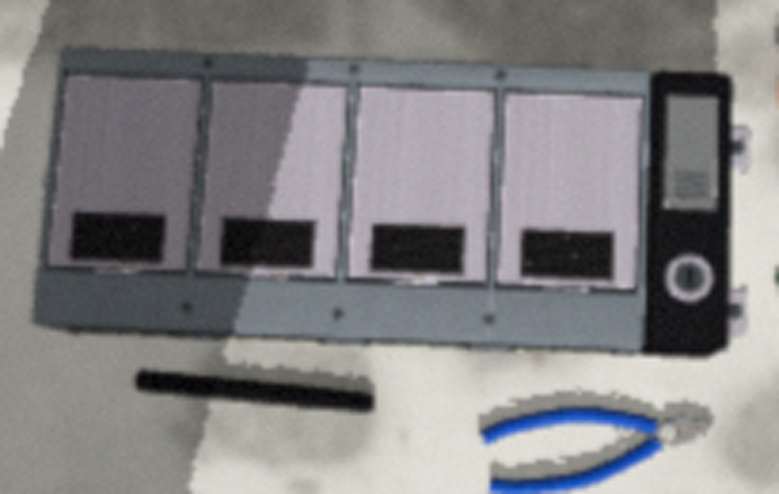

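The crop shows four covers with black pads centred at about (118,238), (268,244), (418,249) and (567,254). Cover 1's corners are (65,73), (202,80), (190,270) and (48,266), and cover 4's are (505,92), (645,95), (635,290) and (497,285).

Run:
```python
import numpy as np
from h import *
c=np.load("top0.npz")
q=lambda x,y:wp(c,(x+.5)/3.8-.5+140,(y+.5)/3.8-.5+180,.08)
P=[q(*p) for p in [(118,238),(268,244),(418,249),(567,254)]]
print(np.round(P,4))
d=P[0]-P[3];print("pitch",np.linalg.norm(d)/3,"yaw from pads",np.degrees(np.arctan2(-d[0],d[1])))
C=[q(*p) for p in [(65,73),(202,80),(190,270),(48,266)]];D=[q(*p) for p in[(505,92),(645,95),(635,290),(497,285)]]
print(np.round(C,4),np.round(D,4)); c1=np.mean(C,0);c4=np.mean(D,0);d=c1-c4
print(c1,c4,np.linalg.norm(d),np.degrees(np.arctan2(-d[0],d[1])))
# tube: points z>0.2 near box
z=c["z_map"];v,u=np.mgrid[0:420,0:560];T=c["cam_to_world"]
X=np.stack([(u-c["cx"])*z/c["fx"],(v-c["cy"])*z/c["fy"],z],-1)@T[:3,:3].T+T[:3,3]
m=(z>0)&(X[...,2]>.12)&(u>190)&(u<265)&(v<180)
print(m.sum(),X[m].min(0),X[m].max(0)); a=X[m]; print(a[a[:,2]<.36].min(0),a[a[:,2]<.36].max(0))
```

```text
[[ 0.4776 -0.035   0.08  ]
 [ 0.468  -0.1146  0.08  ]
 [ 0.4589 -0.1942  0.08  ]
 [ 0.4498 -0.2732  0.08  ]]
pitch 0.07992911157144678 yaw from pads -6.640513474194769
[[ 0.5704 -0.0085  0.08  ]
 [ 0.5605 -0.0828  0.08  ]
 [ 0.4574 -0.0727  0.08  ]
 [ 0.4656  0.0025  0.08  ]] [[ 0.5407 -0.2469  0.08  ]
 [ 0.5329 -0.3227  0.08  ]
 [ 0.4279 -0.3076  0.08  ]
 [ 0.4364 -0.2347  0.08  ]]
[ 0.51347065 -0.0403848   0.08      ] [ 0.48446546 -0.2779729   0.08      ] 0.23935206083513252 -6.960329363013683
5356 [ 0.59231864 -0.23024796  0.28814065] [ 0.75149171 -0.17248982  0.4402739 ]
[ 0.59231864 -0.23024796  0.28814065] [ 0.67897066 -0.17248982  0.35997724]
```

The pads fit an 80 mm pitch and 80 mm height, and the press points from the cover corners agree with the pad centres. Box yaw is about –6.8°, so tool yaw should be 173.2°. The tube starts at x > 0.59 and z > 0.288, behind the work. I'll move above press_4 with the fingers shut.

The rows are not in the units I measure in: shifts go in shares of 0.6 m and turns go in shares of 90 degrees. I convert before sending: -0.3635 m is -0.6058, -0.33 m is -0.55, 21.8 degrees is 0.2422.

Call:
pendant(motion={"tx":[-0.025, -0.075, -0.125, -0.1767, -0.23, -0.2833, -0.3367, -0.39, -0.4433, -0.4967, -0.55, -0.6058], "ty":[0.02, 0.06, 0.1017, 0.1433, 0.185, 0.2283, 0.2717, 0.315, 0.3583, 0.4017, 0.445, 0.49], "tz":[0, 0, 0, 0, 0, 0, 0, 0, 0, 0, 0, 0], "ax":[0, 0, 0, 0, 0, 0, 0, 0, 0, 0, 0, 0], "ay":[0, 0, 0, 0, 0, 0, 0, 0, 0, 0, 0, 0], "az":[0.0222, 0.0556, 0.0889, 0.1222, 0.1556, 0.1889, 0.2222, 0.2422, 0.2422, 0.2422, 0.2422, 0.2422]}, finger_gap=0, grip_n=20)

```text
time_s: 1.1
tcp_pos: [0.4494, -0.2731, 0.2266]
eef_rot: [180.0, 0.0, 173.2]
contact_force: [1.5, -0.6, 0.3]
gripper_width: 0.013
gripper_force: 0.0
```

Call:
pendant(motion={"tx":[0, 0, 0], "ty":[0, 0, 0], "tz":[0, 0, 0], "ax":[0, 0, 0], "ay":[0, 0, 0], "az":[0, 0, 0]})

```text
time_s: 1.35
tcp_pos: [0.4488, -0.2747, 0.2263]
eef_rot: [180.0, -0.0, 173.3]
contact_force: [-0.5, 0.3, -0.6]
gripper_width: 0.0006
gripper_force: 0.0
```

Run:
```python
from plant import r
import cv2,numpy as np
c=r.capture("wrist"); cv2.imwrite("pics/w1.png",c["frame"][:,:,::-1]); np.savez("w1.npz",**c)
print({k:np.round(v,3).tolist() for k,v in r.get_state().items()})
```

```text
{'time_s': 1.4, 'joints': [-10.168, 6.52, -17.966, -0.002, -65.552, -86.637], 'qd': [-1.297, -0.185, 0.087, 0.005, 0.075, -0.097], 'joint_torque': [0.952, -37.565, 28.387, 6.717, -0.06, -0.01], 'tcp_pos': [0.448, -0.275, 0.226], 'eef_rot': [179.996, -0.038, 173.194], 'contact_force': [-0.253, -0.076, -0.835], 'moment': [-0.031, -0.027, 0.02], 'gripper_force': 0.0, 'gripper_width': 0.001}
```

View pics/w1.png

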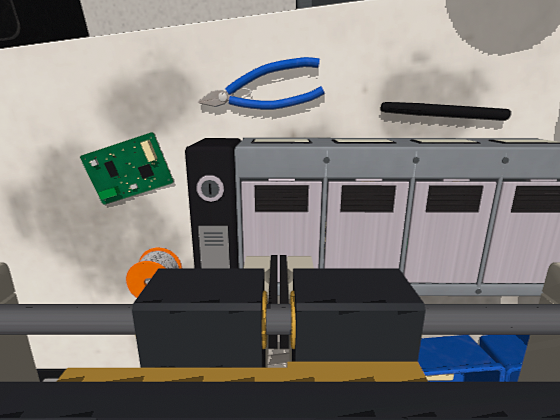

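The wrist view shows the shut fingers above cover 4. Its pad is centred at about (282,198), with pad 3 at (368,199), pad 2 at (454,199) and the module on the left. I'll triangulate these against the top view.

Run:
```python
import numpy as np
from h import *
c=np.load("w1.npz");t=np.load("top0.npz")
def ray(c,u,v):
    T=c["cam_to_world"];d=T[:3,:3]@np.array([(u-c["cx"])/c["fx"],(v-c["cy"])/c["fy"],1]);return T[:3,3],d/np.linalg.norm(d)
for a,b in[((282,198),(567,254)),((368,199),(418,249)),((454,199),(268,244))]:
    o1,d1=ray(c,*a);o2,d2=ray(t,(b[0]+.5)/3.8-.5+140,(b[1]+.5)/3.8-.5+180)
    k=np.linalg.lstsq(np.c_[d1,-d2],o2-o1,rcond=None)[0];p,q=o1+k[0]*d1,o2+k[1]*d2
    print(np.round((p+q)/2,4),"gap",np.linalg.norm(p-q).round(4),"wrist@.08",np.round(wp(c,*a,.08),4))
```

```text
[ 0.4495 -0.272   0.083 ] gap 0.0022 wrist@.08 [ 0.4503 -0.271   0.08  ]
[ 0.4574 -0.1948  0.0906] gap 0.0004 wrist@.08 [ 0.4606 -0.1921  0.08  ]
[ 0.4676 -0.1159  0.086 ] gap 0.001 wrist@.08 [ 0.4701 -0.1131  0.08  ]
```

Height is confirmed at about 80–90 mm, and XY agrees within 3 mm. I'll descend on cover 4.

In the tool's units: 0.142 m is 0.2367, 0.09 m is 0.15.

Call:
pendant(motion={"tx":[0, 0, 0, 0, 0, 0, 0, 0], "ty":[0, 0, 0, 0, 0, 0, 0, 0], "tz":[0.0333, 0.0917, 0.15, 0.2, 0.225, 0.2333, 0.2367, 0.2367], "ax":[0, 0, 0, 0, 0, 0, 0, 0], "ay":[0, 0, 0, 0, 0, 0, 0, 0], "az":[0, 0, 0, 0, 0, 0, 0, 0]})

```text
time_s: 2.07
tcp_pos: [0.4488, -0.2759, 0.085]
eef_rot: [-180.0, 0.0, 173.1]
contact_force: [0.6, -0.2, 0.9]
gripper_width: 0.0004
gripper_force: 0.0
```

Call:
pendant(motion={"tx":[0, 0, 0, 0, 0, 0, 0], "ty":[0, 0, 0, 0, 0, 0, 0], "tz":[0.0017, 0.0033, 0.005, 0.0067, 0.0083, 0.01, 0.01], "ax":[0, 0, 0, 0, 0, 0, 0], "ay":[0, 0, 0, 0, 0, 0, 0], "az":[0, 0, 0, 0, 0, 0, 0]})

```text
time_s: 2.65
tcp_pos: [0.4492, -0.275, 0.0788]
eef_rot: [-180.0, 0.0, 173.2]
contact_force: [-0.3, 1.3, 3.6]
gripper_width: 0.0
gripper_force: 1.7
```

In the tool's units: 0.004 m is 0.0067, 0.003 m is 0.005.

Call:
pendant(motion={"tx":[0, 0, 0, 0, 0, 0], "ty":[0, 0, 0, 0, 0, 0], "tz":[0.0017, 0.0033, 0.005, 0.0067, 0.0067, 0.0067], "ax":[0, 0, 0, 0, 0, 0], "ay":[0, 0, 0, 0, 0, 0], "az":[0, 0, 0, 0, 0, 0]})

```text
time_s: 3.15
tcp_pos: [0.4493, -0.2751, 0.0746]
eef_rot: [-180.0, 0.0, 173.2]
contact_force: [0.6, 0.7, 3.6]
gripper_width: 0.0002
gripper_force: 1.2
```

Cover 4 gives way at about 3.6 N and the tips are already 5 mm below the top, so it's the free one. I'll push on down.

In the tool's units: 0.026 m is 0.0433, 0.024 m is 0.04.

Call:
pendant(motion={"tx":[0, 0, 0, 0, 0, 0, 0, 0, 0, 0], "ty":[0, 0, 0, 0, 0, 0, 0, 0, 0, 0], "tz":[0.005, 0.01, 0.015, 0.02, 0.025, 0.03, 0.035, 0.04, 0.0433, 0.0433], "ax":[0, 0, 0, 0, 0, 0, 0, 0, 0, 0], "ay":[0, 0, 0, 0, 0, 0, 0, 0, 0, 0], "az":[0, 0, 0, 0, 0, 0, 0, 0, 0, 0]})

```text
time_s: 3.98
tcp_pos: [0.4482, -0.2748, 0.0478]
eef_rot: [180.0, -0.1, 173.2]
contact_force: [-0.4, 0.3, 1.0]
gripper_width: 0.0005
gripper_force: 0.6
```

Call:
pendant(motion={"tx":[0, 0, 0, 0, 0, 0], "ty":[0, 0, 0, 0, 0, 0], "tz":[0.0017, 0.0033, 0.005, 0.0067, 0.0067, 0.0067], "ax":[0, 0, 0, 0, 0, 0], "ay":[0, 0, 0, 0, 0, 0], "az":[0, 0, 0, 0, 0, 0]})

```text
time_s: 4.48
tcp_pos: [0.4488, -0.275, 0.0445]
eef_rot: [180.0, -0.0, 173.2]
contact_force: [-0.9, 0.4, 1.6]
gripper_width: 0.0002
gripper_force: 0.6
```

In the tool's units: 0.003 m is 0.005, 0.002 m is 0.0033.

Call:
pendant(motion={"tx":[0, 0, 0, 0, 0], "ty":[0, 0, 0, 0, 0], "tz":[0.0017, 0.0033, 0.005, 0.005, 0.005], "ax":[0, 0, 0, 0, 0], "ay":[0, 0, 0, 0, 0], "az":[0, 0, 0, 0, 0]})

```text
time_s: 4.9
tcp_pos: [0.4488, -0.275, 0.0414]
eef_rot: [180.0, -0.0, 173.2]
contact_force: [-0.6, 0.3, -0.0]
gripper_width: 0.0007
gripper_force: 0.6
```

Call:
pendant(motion={"tx":[0, 0, 0, 0], "ty":[0, 0, 0, 0], "tz":[0.0017, 0.0033, 0.0033, 0.0033], "ax":[0, 0, 0, 0], "ay":[0, 0, 0, 0], "az":[0, 0, 0, 0]})

```text
time_s: 5.23
tcp_pos: [0.4487, -0.275, 0.0396]
eef_rot: [-180.0, -0.0, 173.2]
contact_force: [-2.8, 0.7, 4.0]
gripper_width: 0.0004
gripper_force: 2.0
```

Run:
```python
from plant import r
import cv2,numpy as np
c=r.capture("top"); cv2.imwrite("pics/t2.png",cv2.resize(c["frame"][150:310,180:400,::-1],None,fx=3.5,fy=3.5)); np.savez("t2.npz",**c)
```

```text
(no output)
```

View pics/t2.png

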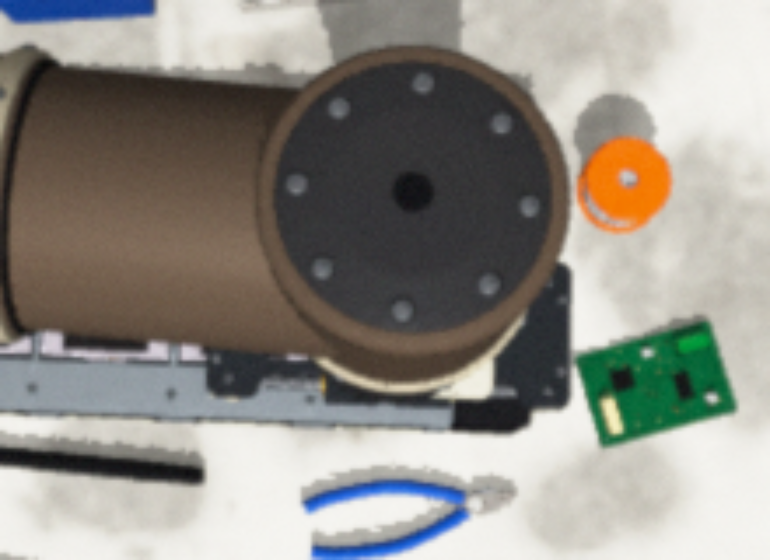

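The arm hides the cover. The other objects look untouched (cutters near (390,510), PCB near (655,383), spool near (627,185) in the crop). Force is just starting to rise, so I'll press on gently to feel the stop.

In the tool's units: 0.0015 m is 0.0025, 0.001 m is 0.0017.

Call:
pendant(motion={"tx":[0, 0, 0, 0], "ty":[0, 0, 0, 0], "tz":[0.0017, 0.0025, 0.0025, 0.0025], "ax":[0, 0, 0, 0], "ay":[0, 0, 0, 0], "az":[0, 0, 0, 0]})

```text
time_s: 5.62
tcp_pos: [0.4484, -0.2751, 0.0386]
eef_rot: [-180.0, -0.0, 173.2]
contact_force: [-4.5, 0.3, 10.1]
gripper_width: 0.0006
gripper_force: 4.7
```

Call:
pendant(motion={"tx":[0, 0, 0, 0], "ty":[0, 0, 0, 0], "tz":[0.0017, 0.0025, 0.0025, 0.0025], "ax":[0, 0, 0, 0], "ay":[0, 0, 0, 0], "az":[0, 0, 0, 0]})

```text
time_s: 5.95
tcp_pos: [0.4478, -0.275, 0.037]
eef_rot: [-180.0, -0.1, 173.2]
contact_force: [-6.2, 1.2, 11.6]
gripper_width: 0.0002
gripper_force: 5.4
```

Force has jumped well past the hinge's 4 N and the advance has nearly stopped, so it's at the stop. I'll draw out straight up, then move away to look.

In the tool's units: -0.19 m is -0.3167, -0.17 m is -0.2833.

Call:
pendant(motion={"tx":[0.0017, 0.0017, 0.0017, 0.0017, 0.0017, 0.0017, 0.0017, 0.0017, 0.0017, 0.0017], "ty":[0, 0, 0, 0, 0, 0, 0, 0, 0, 0], "tz":[-0.0067, -0.0233, -0.05, -0.0917, -0.1417, -0.1917, -0.2417, -0.2833, -0.3167, -0.3167], "ax":[0, 0, 0, 0, 0, 0, 0, 0, 0, 0], "ay":[0, 0, 0, 0, 0, 0, 0, 0, 0, 0], "az":[0, 0, 0, 0, 0, 0, 0, 0, 0, 0]})

```text
time_s: 6.78
tcp_pos: [0.4503, -0.2758, 0.2321]
eef_rot: [-179.9, 0.5, 173.2]
contact_force: [1.0, -0.7, 0.6]
gripper_width: 0.0004
gripper_force: 0.0
```

Call:
pendant(motion={"tx":[0.0167, 0.0417, 0.0667, 0.0833, 0.1, 0.1083, 0.1167, 0.1167, 0.1167, 0.1167, 0.1167], "ty":[0.0167, 0.0583, 0.1167, 0.1667, 0.2167, 0.2667, 0.3167, 0.35, 0.3667, 0.3667, 0.3667], "tz":[0, 0, 0, 0, 0, 0, 0, 0, 0, 0, 0], "ax":[0, 0, 0, 0, 0, 0, 0, 0, 0, 0, 0], "ay":[0, 0, 0, 0, 0, 0, 0, 0, 0, 0, 0], "az":[0, 0, 0, 0, 0, 0, 0, 0, 0, 0, 0]})

```text
time_s: 7.7
tcp_pos: [0.4046, -0.0479, 0.2267]
eef_rot: [180.0, 0.0, 173.3]
contact_force: [-0.8, -0.2, 0.3]
gripper_width: 0.0003
gripper_force: 0.0
```

Run:
```python
from plant import r
import cv2,numpy as np
for n in("top","wrist","scene"):
    c=r.capture(n); np.savez(n+"3.npz",**c); cv2.imwrite(f"pics/{n}3.png",c["frame"][:,:,::-1])
```

```text
(no output)
```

View pics/top3.png

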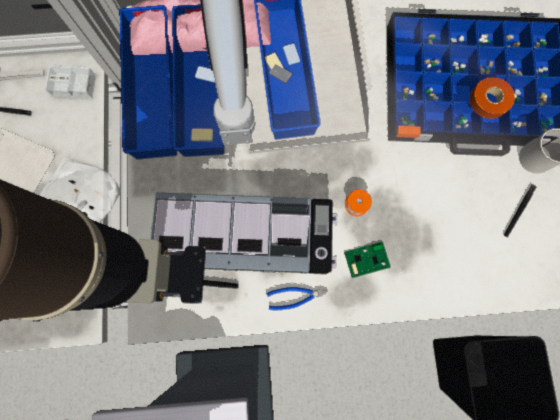

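View pics/scene3.png

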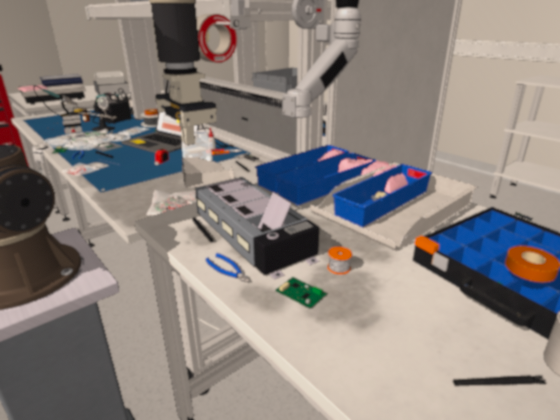

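The scene view shows cover 4 standing tilted up at about (275,215). In the top view the cover at (290,222) is foreshortened and the bystanders haven't moved. I'll measure its angle from depth.

Run:
```python
import numpy as np
y=np.radians(-6.8);bx=np.array([np.cos(y),np.sin(y)]);by=np.array([-np.sin(y),np.cos(y)])
A=np.array([.4785,-.2773])
for n in("top3","scene3"):
    c=np.load(n+".npz");z=c["z_map"];v,u=np.mgrid[0:420,0:560];T=c["cam_to_world"]
    X=np.stack([(u-c["cx"])*z/c["fx"],(v-c["cy"])*z/c["fy"],z],-1)@T[:3,:3].T+T[:3,3]
    X=X[z>0];a=(X[:,:2]-A)@bx;b=(X[:,:2]-A)@by;h=X[:,2]
    m=(abs(b)<28)&(abs(b)<.028)&(a>-.035)&(a<.04)&(h>.02)&(h<.16)
    k=m&(h>.085)
    print(n,m.sum(),k.sum(),"max h",h[m].max())
    P=np.c_[a,h][k];P=P-P.mean(0);d=np.linalg.svd(P)[2][0] if 0 else np.linalg.svd(P,full_matrices=False)[2][0]
    print("tilt deg",np.degrees(np.arctan(d[1]/d[0])),"rad",np.arctan(d[1]/d[0]))
    o=np.argsort(a[m]);print(np.round(np.c_[a[m][o],h[m][o]][::max(1,m.sum()//14)]*1000).tolist())
```

```text
top3 885 484 max h 0.13276366695374986
tilt deg 61.40731670793873 rad 1.071759861368456
[[-23.0, 44.0], [-19.0, 47.0], [-15.0, 56.0], [-11.0, 64.0], [-7.0, 71.0], [-3.0, 76.0], [0.0, 81.0], [4.0, 93.0], [8.0, 95.0], [11.0, 101.0], [15.0, 110.0], [18.0, 118.0], [21.0, 122.0], [25.0, 127.0], [29.0, 127.0]]
scene3 551 332 max h 0.12841901102067654
tilt deg 61.205367272209806 rad 1.0682351787924416
[[-18.0, 46.0], [-11.0, 55.0], [-7.0, 69.0], [-3.0, 70.0], [-1.0, 78.0], [2.0, 82.0], [5.0, 83.0], [8.0, 93.0], [11.0, 95.0], [14.0, 100.0], [16.0, 110.0], [19.0, 114.0], [22.0, 117.0], [25.0, 125.0], [28.0, 126.0]]
```

The two views give a tilt of 1.07 rad, against 1.08 at the stop. With the stop also felt in the force, I'll hand it in.

```bash
python3 -c "
from plant import r
print(r.close_job())"
```

```text
the job is handed in; nothing more can be done
None
```

Cover 4, beside the end module, was the free one. I pushed it down until I felt its stop and drew the hand out; it stayed open at about 1.07 rad (1.08 is fully open), the loose things did not appear to move, and the job is handed in.

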